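# Hold a splash guard against its seal for fastening

### The arm

A 6-joint arm with a two-finger parallel gripper is mounted at the origin on a cart in front of the work surface, level with it; the furniture and walls round the work are solid. World frame = base frame: x ahead of the robot, y to its left, z up, the work surface at z = 0. Lengths are in m, angles in degrees, forces in N, time in s.
With the tool pointing down it reaches from about 0.35 to 0.85 m from the base axis. Payload 8.1 kg.
Tool frame: the origin (TCP) lies midway between the tips of the shut fingers; the grasp point (between the pads) lies 19 mm behind it; z points along the fingers, y is the direction in which the jaws open and shut (so a half turn about z gives the same grasp; the last joint's range is limited). The gripper opens to 85 mm and grips with 20 to 120 N. Pads are 22 mm wide; open, the fingers measure 114 mm over their backs; the gripper's body (76 mm by 85 mm) begins 54 mm behind the grasp point. The pads swing forward as they close: fully open they stand 13 mm farther back than shut.
Start: joints at [69.248, 7.471, 85.268, -0, 87.261, -4.893], TCP at [0.164, 0.577, 0.231] pointing down, gripper open.
Joint ranges: [-169.43, 169.43], [-51.17, 129.36], [1.28, 143.12], [-76.62, 256.62], [0, 156.53], [-152.29, 152.29]. Speed limits (degrees/s): [136.94, 136.94, 159.86, 180, 180, 180].

### API

Orientations are given as a 3x3 rotation matrix whose columns are the frame's x, y, z axes.
In Python, from cell import * gives the robot as it stands.
- The arm moves only by the tool servo_tool, never from a script. Its arguments are lists of equal length, an entry for each row: "dr": the turn, a rotation vector about the world's x, y, z in degrees, a list of three; "offset": the shift along the world's x, y, z in m, a list of three; "jaw": the opening, from 0 (shut) to 1 (fully open). A call has exactly 8 rows; each row shifts and turns the commanded pose from where the row before left it; what a row does not reach is not made up. A row lasts 1/10 s, in which the tool goes at most 50 mm and 8.59 degrees, less where a joint would pass 70% of its speed; a pose out of reach is approached as far as the arm can. A call with a gripper value outside its range is refused whole. The fingers move at their own pace and stop on an object; "squeeze" is the grip in N (left out, the last holds). Time passes only in rows, so rows that do not move let the fingers close, or fill a call up. It gives the time, the measured TCP pose, the force and the opening at its end, in the units of the state.
- get_obs(): the state, without advancing time (a new reading comes with each control period).
- capture(name): name is "side" or "top" or "wrist"; returns (picture, depth): 480x640x3 uint8, red, green, blue; 480x640 float32, m along the optical axis (not along the pixel's ray), 0 where there is no reading.
- camera_params(name): a dict with "vertical_fov" (degrees; the focal length in pixels is half the picture's height over the tangent of half this angle, whatever the lens; pixels are square), "cx", "cy" (the principal point, pixels), "pose" (4x4, takes a point from camera to world coordinates); the wrist camera has in their place "tool_from_camera" (4x4, takes a point from camera to tool coordinates, whose origin is the TCP and whose axes are the flange's). Camera axes: x right, y down, z forward; pixel columns grow to the right and rows downward; lengths in m; the calibration is good to about 2 mm. The wrist camera is an equidistant fisheye: a pixel r from the principal point sees the ray r / f radians off the axis. A picture is of the moment at which its call begins: read the wrist's pose just before it. camera_params takes no time and is no camera call.
- close_job(): hands the job in, once; it reports no verdict.
The state is a dict: "time_s": time; "qpos": joint angles; "qvel": joint speeds; "joint_efforts": joint torques, N m; "eef_pos": TCP position; "orientation": TCP orientation; "contact_force": force on the tool from outside, world axes, zero at the start; "moment": the same for the moment, N m; "grip_width": finger opening in m.
Only numpy, scipy, OpenCV 4.12 (cv2) and the standard library are available. Lean on these libraries where they do the work, as an engineer would, in place of code of your own. Each camera call takes 0.05 s, during which the arm holds its last target. There are 200 camera calls.

### The job

Fit the bent steel splash guard to its mount beside the sink: stand it on the mounting plate with its flat face towards the rubber-sealed fence, then slide it flat along the plate so that the slots of its two ears run under the heads of the two half-driven screws and its face comes up flush and square on the seal. Ease it on without ramming the seal, and finish while still holding it there with a steady push of about 10 newtons, so that a colleague can tighten the screws. Leave the other things on the worktop as they stand.

Things in the scene. Friction and masses are not known exactly. Their poses are not given: they have to be found in the camera images.
- guard: loose splash guard, bare steel sheet bent to an L, 184x60x130 mm, about 0.4 kg. x along its length, z up, y from its flat face backwards over the foot. Origin: bottom of the flat face, mid-length. Upright: x -64..64, y 0..4 mm, 130 high. Foot: x -92..92, y 0..60, 5 mm thick; it stands by itself. When fitted, its axes are parallel to the mount's
- guard_rim (a point): top middle of the guard's folded top rim (guard x 0, y 5, z 130 mm). The rim is 10 mm thick (y 0..10), 128 mm long, z 102..130 mm: to be gripped from above
- ear_a (a point): middle of the slot in the guard's ear (end of the foot beyond the upright) at its x = -78 mm, y 12, z 5. The slot is 12 mm wide in x, open at y = 0, ends at y = 24 mm
- ear_b (a point): the same for the ear at the guard's x = +78 mm
- mount: aluminium plate with an upright fence, fixed to the worktop. Origin: on the worktop under the plate's middle; x along the fence, z up, fence at -y. Plate: x -100..100, y -60..62 mm, top at z = 6. Fence: x -62..62, y -60..-48 mm, up to z = 80. A fitted guard has its origin at mount x 0, y about -45, z 6 mm; set down at y -14 mm or more it is clear of the screw heads
- seal_face (a point): middle of the front of the black rubber seal, 116 mm long, 14 mm high, that sticks out 5 mm from the fence (mount x 0, y -43, z 67 mm when free)
- seal (a joint): how far the seal is squeezed into its groove, 0 (free) to 0.005 m; springy, about 3.5 N per mm (10 N at 2.9 mm); at 5 mm the guard meets the metal fence
- screw_a (a point): top of the half-driven screw at mount x = -78, y = -32 mm: 6 mm shank, head 15 mm across; head underside 9 mm above the plate, top 13.5 mm above it
- screw_b (a point): the same for the screw at mount x = +78, y = -32 mm
- passage (a point): fixed point on the worktop, in the gap between the microscope (up to 390 mm high, on the robot's side, 80 mm away) and a low carton (58 mm high, a tin on it up to 110 mm). The guard can be carried from its start to the mount over this point, turned side on (its x axis across the line from the robot)
- specimen_jar: bystander: specimen jar with a wide screw lid, 48 mm across, 70 mm high; origin under its middle
- dropper_bottle: bystander: small dropper bottle, 27 mm across, 70 mm high; origin under its middle
- amber_vial: bystander: small capped vial, 34 mm across, 62 mm high; origin under its middle
- blue_vial: bystander: capped vial, 37 mm across, 72 mm high; origin under its middle
- wash_bottle: bystander: squeeze wash bottle with a bent spout, 56x91x158 mm; origin under its middle
- slide_box: bystander: upright carton of slides, 60x30x94 mm; origin under its middle
- screwdriver: bystander: the colleague's screwdriver, lying on the worktop near the robot; origin under its middle

How it is judged:
By the outcome, as a careful person would: the job done as asked, in the order asked, and still so for the second after the job is handed in, while the arm keeps its last pose, push and grip.
It also fails if it takes over 64 s, if anything falls off the work surface, if the arm or the gripper's body presses on something with over 40 N, if the wrist force passes 120 N, or if a joint passes its speed limit or range.

## Working session

There is one attempt and no reset: what is moved stays moved. The work goes in short steps, Python scripts to look and compute and a tool call to move; the robot and the scene stay as the last step left them, time stands still between calls to the robot, and variables do not carry over. Pictures are saved under pics/ and viewed, about 8 in all and at most 12, crops included, and the job is handed in when it is done.

Besides the shell and the picture viewer there is one more tool, called after "Call:" by a JSON object that holds its "method" and its "body", one argument or row to a line. servo_tool: Moves the arm, as the interface text tells. Its arguments: {"type":"object","properties":{"dr":{"type":"array"},"offset":{"type":"array"},"jaw":{"type":"array"},"squeeze":{"type":"number"}},"required":["dr","offset","jaw"]}

```bash
mkdir -p pics; ls; cat > h.py <<'E'
from cell import *
import numpy as np, cv2
def grab(n,tag):
    o=get_obs(); p,d=capture(n); cv2.imwrite(f'pics/{tag}.png',p[:,:,::-1]); np.savez(f'pics/{tag}.npz',p=p,d=d,pos=o['eef_pos'],R=o['orientation']); return p,d
def cloud(n,d):
    c=camera_params(n); f=240/np.tan(np.radians(c['vertical_fov'])/2)
    v,u=np.mgrid[0:480,0:640]; P=np.stack([(u-c['cx'])/f*d,(v-c['cy'])/f*d,d],-1)
    T=np.array(c['pose']); return P@T[:3,:3].T+T[:3,3]
E
python3 - <<'E'
from h import *
for n in('top','side'):
    p,d=grab(n,n+'0'); print(camera_params(n), d.min(), d.max())
print(get_obs())
E
```

```text
pics
{'vertical_fov': 57.41056499883589, 'cx': 319.82382952085396, 'cy': 230.01662907836553, 'pose': array([[-0.01776372, -0.97406452,  0.22557206,  0.33317546],
       [-0.99983581,  0.01649801, -0.00749509,  0.22913062],
       [ 0.00357921, -0.22566817, -0.97419765,  1.08994213],
       [ 0.        ,  0.        ,  0.        ,  1.        ]])} 0.0 1.882508
{'vertical_fov': 52.41917903632516, 'cx': 313.27481231029685, 'cy': 247.6930984730576, 'pose': array([[-0.94724122, -0.18632879,  0.26079811,  0.28490601],
       [-0.31973887,  0.49248703, -0.80945882,  1.02248216],
       [ 0.0223858 , -0.85014005, -0.52608057,  0.63049943],
       [ 0.        ,  0.        ,  0.        ,  1.        ]])} 0.0 2.045245
{'time_s': 0.1, 'qpos': array([ 6.92479816e+01,  7.51130632e+00,  8.53240238e+01, -8.95148359e-04,
        8.72595380e+01, -4.89437876e+00]), 'qvel': array([-0.01448128, -0.06820821, -0.3041468 , -0.00639286,  0.06995801,
        0.0592714 ]), 'joint_efforts': array([ 1.41901626e-03, -5.70950782e+01, -5.01942194e+01, -1.56109140e-04,
        8.24323244e-03, -1.73317829e-05]), 'eef_pos': array([0.16377215, 0.57670769, 0.2303344 ]), 'orientation': array([[-9.61943764e-01,  2.73246899e-01, -5.72082530e-04],
       [ 2.73247468e-01,  9.61942517e-01, -1.55386828e-03],
       [ 1.25720820e-04, -1.65105401e-03, -9.99998629e-01]]), 'contact_force': array([-0.19139747,  0.45881184, -0.26541474]), 'moment': array([-0.03775486, -0.02417226,  0.00036221]), 'grip_width': 0.08538976910179887}
```

View pics/top0.png

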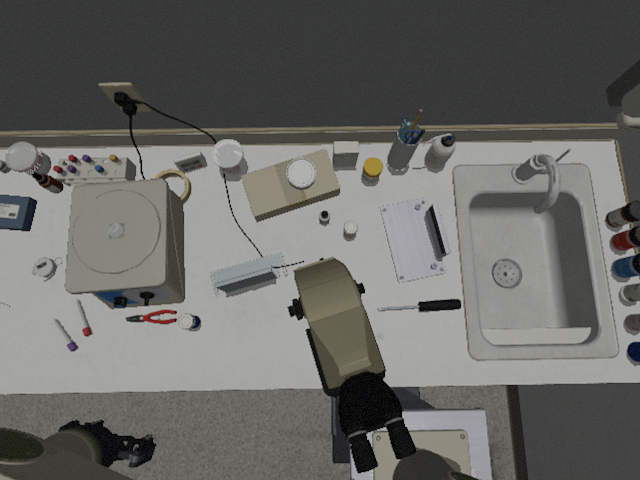

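View pics/side0.png

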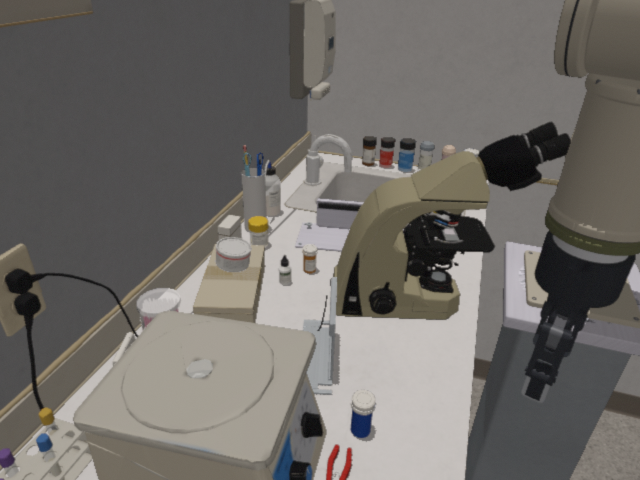

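```bash
python3 - <<'E'
from h import *
z=np.load('pics/top0.npz');p,d=z['p'],z['d'];W=cloud('top',d)
np.set_printoptions(precision=3,suppress=True)
def crop(u0,u1,v0,v1,s): return cv2.resize(p[v0:v1,u0:u1,::-1],None,fx=s,fy=s,interpolation=cv2.INTER_CUBIC)
a=crop(195,325,240,310,6);b=crop(365,465,185,290,5)
cv2.imwrite('pics/c1.png',a)
cv2.imwrite('pics/c2.png',b)
for v in range(250,304,4): print(v,[tuple(np.round(W[v,u]*1000).astype(int)) for u in range(205,320,9)])
print()
for v in range(190,290,8): print(v,[tuple(np.round(W[v,u]*1000).astype(int)) for u in range(376,460,6)])
E
```

```text
250 [(np.int64(538), np.int64(510), np.int64(4)), (np.int64(538), np.int64(488), np.int64(4)), (np.int64(538), np.int64(466), np.int64(1)), (np.int64(537), np.int64(442), np.int64(5)), (np.int64(537), np.int64(420), np.int64(2)), (np.int64(537), np.int64(398), np.int64(0)), (np.int64(536), np.int64(375), np.int64(1)), (np.int64(536), np.int64(352), np.int64(2)), (np.int64(535), np.int64(330), np.int64(1)), (np.int64(535), np.int64(307), np.int64(0)), (np.int64(535), np.int64(284), np.int64(2)), (np.int64(534), np.int64(262), np.int64(1)), (np.int64(533), np.int64(239), np.int64(4))]
254 [(np.int64(528), np.int64(510), np.int64(2)), (np.int64(528), np.int64(488), np.int64(1)), (np.int64(527), np.int64(465), np.int64(2)), (np.int64(527), np.int64(443), np.int64(1)), (np.int64(527), np.int64(421), np.int64(-1)), (np.int64(526), np.int64(398), np.int64(1)), (np.int64(525), np.int64(374), np.int64(7)), (np.int64(525), np.int64(352), np.int64(2)), (np.int64(524), np.int64(329), np.int64(9)), (np.int64(524), np.int64(307), np.int64(4)), (np.int64(524), np.int64(284), np.int64(2)), (np.int64
[... 14762 characters left out ...]
64(-96), np.int64(1)), (np.int64(457), np.int64(-111), np.int64(0))]
286 [(np.int64(441), np.int64(84), np.int64(2)), (np.int64(441), np.int64(69), np.int64(-1)), (np.int64(440), np.int64(55), np.int64(2)), (np.int64(440), np.int64(39), np.int64(-3)), (np.int64(440), np.int64(24), np.int64(-1)), (np.int64(439), np.int64(10), np.int64(4)), (np.int64(439), np.int64(-5), np.int64(2)), (np.int64(439), np.int64(-20), np.int64(2)), (np.int64(438), np.int64(-35), np.int64(2)), (np.int64(438), np.int64(-50), np.int64(2)), (np.int64(438), np.int64(-64), np.int64(2)), (np.int64(437), np.int64(-79), np.int64(3)), (np.int64(437), np.int64(-94), np.int64(3)), (np.int64(437), np.int64(-110), np.int64(0))]
```

View pics/c1.png

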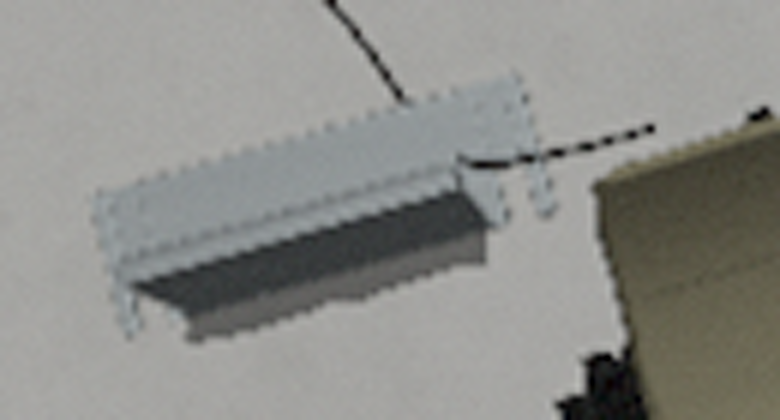

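View pics/c2.png

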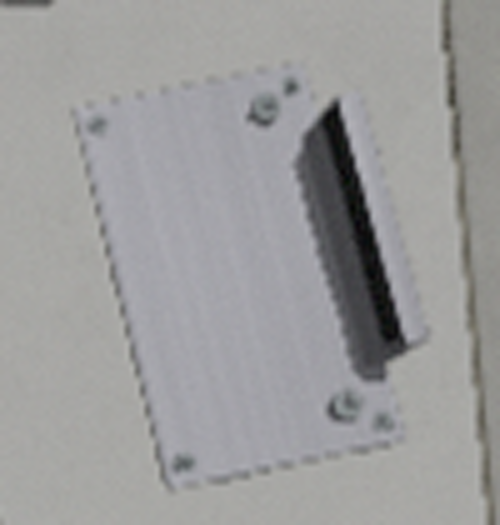

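```bash
python3 - <<'E'
from h import *
np.set_printoptions(precision=4,suppress=True)
z=np.load('pics/side0.npz');ps,ds=z['p'],z['d'];S=cloud('side',ds)
z=np.load('pics/top0.npz');p,d=z['p'],z['d'];W=cloud('top',d)
cv2.imwrite('pics/c3.png',cv2.resize(ps[230:410,240:460,::-1],None,fx=3.3,fy=3.3,interpolation=cv2.INTER_CUBIC))
# microscope extents by height, both clouds
A=np.vstack([W[d>0],S[ds>0]])
m=(A[:,0]>.2)&(A[:,0]<.56)&(A[:,1]>.03)&(A[:,1]<.33)
for lo in np.arange(.14,.42,.04):
    B=A[m&(A[:,2]>lo)&(A[:,2]<lo+.04)]
    if len(B): print('micro z',round(lo,2),len(B),'x',np.percentile(B[:,0],[1,99]),'y',np.percentile(B[:,1],[1,99]))
m=(A[:,0]>.56)&(A[:,0]<.8)&(A[:,1]>.1)&(A[:,1]<.5)&(A[:,2]>.04)&(A[:,2]<.2)
B=A[m]; print('carton',np.percentile(B,[1,99],axis=0)); 
B=A[m&(A[:,2]>.08)]; print('tin',np.percentile(B,[1,99],axis=0))
B=A[(A[:,2]>.35)&(A[:,0]<.3)&(A[:,1]>.3)]; print('arm',len(B),np.percentile(B,[1,50,99],axis=0))
# guard rim
for C,dd,n in((W,d,'top'),(S,ds,'side')):
    m=(dd>0)&(C[...,2]>.122)&(C[...,2]<.137)&(C[...,0]>.41)&(C[...,0]<.49)&(C[...,1]>.315)&(C[...,1]<.49)
    B=C[m][:,:2]; r=cv2.minAreaRect((B*1000).astype(np.float32)); print(n,len(B),r,cv2.boxPoints(r).tolist(), B.mean(0))
def onz(u,v,h):
    c=camera_params('top'); f=240/np.tan(np.radians(c['vertical_fov'])/2);T=np.array(c['pose'])
    r=T[:3,:3]@[(u-c['cx'])/f,(v-c['cy'])/f,1]; return T[:3,3]+r*(h-T[2,3])/r[2]
q=lambda x,y,h:onz(365+x/5-.4,185+y/5-.4,h)
TL,TR,BL,BR=q(76,104,.006),q(300,65,.006),q(168,490,.006),q(405,437,.006)
sb,sa=q(266,105,.0195),q(347,403,.0195)
for k,P in dict(TL=TL,TR=TR,BL=BL,BR=BR,sa=sa,sb=sb,fT=q(355,92,.08),fB=q(427,340,.08),sealT=q(340,100,.074),sealB=q(405,348,.074)).items(): print(k,P)
e=sb-sa; print('screw yaw',np.degrees(np.arctan2(e[1],e[0])),np.hypot(*e[:2]))
e=TL-BL; print('edge yaw',np.degrees(np.arctan2(e[1],e[0])),np.hypot(*e[:2]), 'centre-ish',(TL+TR+BL+BR)/4)
E
```

```text
micro z 0.14 4488 x [0.2108 0.4736] y [0.1033 0.2769]
micro z 0.18 1931 x [0.2591 0.464 ] y [0.1541 0.2739]
micro z 0.22 3604 x [0.2473 0.4448] y [0.1547 0.2668]
micro z 0.26 5580 x [0.2137 0.3971] y [0.1237 0.2478]
micro z 0.3 4423 x [0.2029 0.3278] y [0.122  0.2163]
micro z 0.34 2305 x [0.2003 0.2489] y [0.1029 0.1951]
carton [[0.5698 0.1061 0.0417]
 [0.791  0.4778 0.1069]]
tin [[0.6687 0.1277 0.0801]
 [0.7959 0.4798 0.1092]]
arm 30064 [[0.1357 0.4689 0.359 ]
 [0.191  0.6058 0.4971]
 [0.2353 0.62   0.6317]]
top 294 ((451.4666748046875, 393.767333984375), (10.516427993774414, 127.80843353271484), 15.373117446899414) [[429.4553527832031, 453.9910583496094], [463.3378601074219, 330.7556457519531], [473.4779968261719, 333.5436096191406], [439.5954895019531, 456.7790222167969]] [0.4509 0.3935]
side 305 ((450.3299865722656, 393.6019592285156), (9.965839385986328, 129.22337341308594), 15.38182258605957) [[428.38726806640625, 454.5775146484375], [462.663818359375, 329.98297119140625], [472.272705078125, 332.62640380859375], [437.99615478515625, 457.220947265625]] [0.4483 0.4008]
TL [0.6466 0.0653 0.006 ]
TR [ 0.6656 -0.0516  0.006 ]
BL [0.4475 0.0295 0.006 ]
BR [ 0.4717 -0.09    0.006 ]
sa [ 0.4873 -0.0588  0.0195]
sb [ 0.6405 -0.0293  0.0195]
fT [ 0.6289 -0.0579  0.08  ]
fB [ 0.5076 -0.0822  0.08  ]
sealT [ 0.6268 -0.052   0.074 ]
sealB [ 0.505  -0.0734  0.074 ]
screw yaw 10.905463271433417 0.1560242774097602
edge yaw 10.205782202382807 0.20227305951459132 centre-ish [ 0.5578 -0.0117  0.006 ]
```

View pics/c3.png

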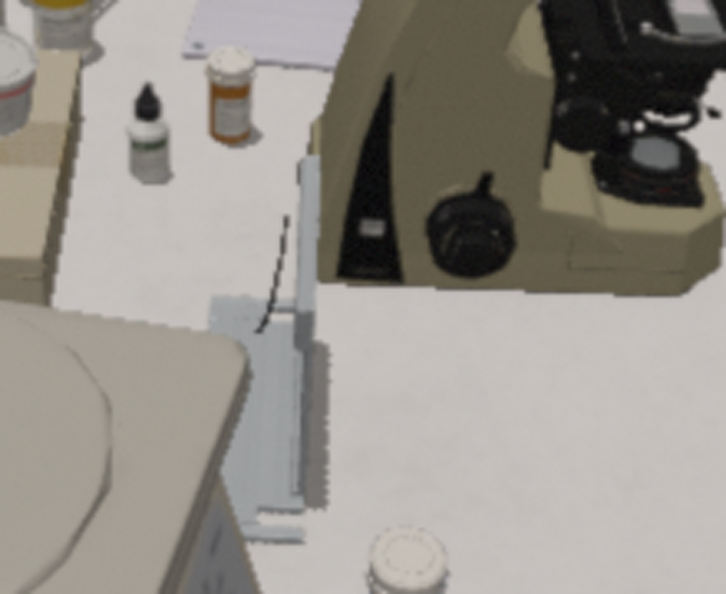

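Call:
{"method": "servo_tool", "body": {
  "dr": [
    [0,0,-7.3],
    [0,0,-7.3],
    [0,0,-7.3],
    [0,0,-7.3],
    [0,0,-7.3],
    [0,0,-7.3],
    [0,0,-7.3],
    [0,0,-7.6]
  ],
  "offset": [
    [0.03,-0.019,0.01],
    [0.03,-0.019,0.01],
    [0.03,-0.019,0.01],
    [0.03,-0.019,0],
    [0.03,-0.019,0],
    [0.03,-0.019,0],
    [0.03,-0.019,0],
    [0.03,-0.019,0]
  ],
  "jaw": [1,1,1,1,1,1,1,1],
  "squeeze": 60
}}

```text
time_s: 0.9
eef_pos: [0.4049, 0.4241, 0.2608]
orientation: [[-0.261, 0.965, -0.001], [0.965, 0.261, -0.001], [-0.0, -0.001, -1.0]]
contact_force: [0.4, 0.5, 0.1]
grip_width: 0.0855
```

Call:
{"method": "servo_tool", "body": {
  "dr": [
    [0,0,0],
    [0,0,0],
    [0,0,0],
    [0,0,0],
    [0,0,0],
    [0,0,0],
    [0,0,0],
    [0,0,0]
  ],
  "offset": [
    [0.02,-0.012,0],
    [0.02,-0.012,0],
    [0.007,-0.007,0],
    [0,0,0],
    [0,0,0],
    [0,0,0],
    [0,0,0],
    [0,0,0]
  ],
  "jaw": [1,1,1,1,1,1,1,1]
}}

```text
time_s: 1.7
eef_pos: [0.4503, 0.3947, 0.2614]
orientation: [[-0.267, 0.964, 0.0], [0.964, 0.267, 0.0], [0.0, 0.0, -1.0]]
contact_force: [0.5, -0.4, 1.5]
grip_width: 0.0856
```

```bash
python3 - <<'E'
from h import *
np.set_printoptions(precision=4,suppress=True)
p,d=grab('wrist','w1'); o=get_obs(); print(o['eef_pos'],o['orientation'],o['contact_force'],o['qpos']); print(camera_params('wrist'))
E
```

```text
[0.4505 0.3946 0.2614] [[-0.2671  0.9637  0.    ]
 [ 0.9637  0.2671  0.0002]
 [ 0.0002  0.0001 -1.    ]] [ 0.4697 -0.6085 -0.0596] [36.3121  6.6743 83.0051  0.0067 90.3133 20.8216]
{'vertical_fov': 65.70646984690485, 'cx': 326.6169753874773, 'cy': 242.87218802245255, 'tool_from_camera': array([[-0.0004, -0.9451, -0.3267,  0.0834],
       [ 1.    , -0.0006,  0.0008,  0.0005],
       [-0.0009, -0.3267,  0.9451, -0.1426],
       [ 0.    ,  0.    ,  0.    ,  1.    ]])}
```

View pics/w1.png

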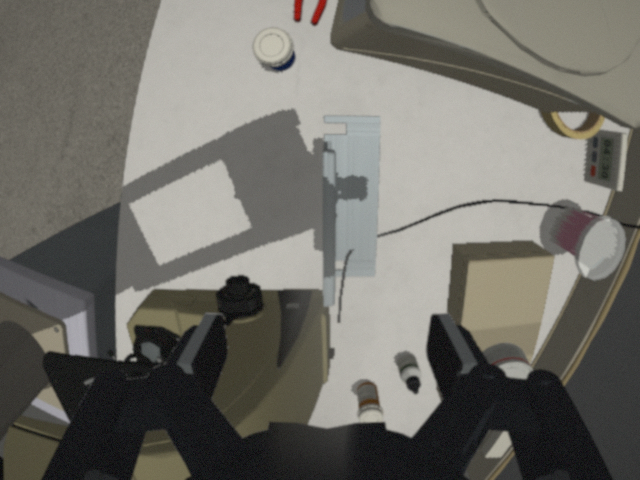

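Call:
{"method": "servo_tool", "body": {
  "dr": [
    [0,0,0],
    [0,0,0],
    [0,0,0],
    [0,0,0],
    [0,0,0],
    [0,0,0],
    [0,0,0],
    [0,0,0]
  ],
  "offset": [
    [0,0,-0.03],
    [0,0,-0.03],
    [0,0,-0.03],
    [0,0,-0.03],
    [0,0,-0.02],
    [0,0,-0.015],
    [0,0,-0.007],
    [0,0,0]
  ],
  "jaw": [1,1,1,1,1,1,1,1]
}}

```text
time_s: 2.55
eef_pos: [0.4506, 0.394, 0.0986]
orientation: [[-0.266, 0.964, -0.001], [0.964, 0.266, -0.001], [-0.0, -0.001, -1.0]]
contact_force: [-0.2, -0.6, -0.1]
grip_width: 0.0859
```

Call:
{"method": "servo_tool", "body": {
  "dr": [
    [0,0,0],
    [0,0,0],
    [0,0,0],
    [0,0,0],
    [0,0,0],
    [0,0,0],
    [0,0,0],
    [0,0,0]
  ],
  "offset": [
    [0,0,0],
    [0,0,0],
    [0,0,0],
    [0,0,0],
    [0,0,0],
    [0,0,0],
    [0,0,0],
    [0,0,0]
  ],
  "jaw": [0.7,0.5,0.35,0.2,0.1,0,0,0],
  "squeeze": 60
}}

```text
time_s: 3.35
eef_pos: [0.4513, 0.3944, 0.0998]
orientation: [[-0.266, 0.964, 0.001], [0.964, 0.266, 0.001], [0.0, 0.001, -1.0]]
contact_force: [0.7, 0.5, 3.7]
grip_width: 0.009
```

```bash
python3 - <<'E'
from h import *
np.set_printoptions(precision=3,suppress=True)
L=[]
for n in('top','side'):
    z=np.load(f'pics/{n}0.npz');W=cloud(n,z['d']);L.append(W[z['d']>0])
A=np.vstack(L)
for lo in (.03,.06,.1,.14,.18,.22,.26,.3):
    B=A[(A[:,2]>lo)&(A[:,2]<lo+.04)&(A[:,0]>.36)&(A[:,0]<.7)&(A[:,1]>.47)&(A[:,1]<.75)]
    if len(B): print(lo,len(B),'ymin',np.percentile(B[:,1],1),'x',np.percentile(B[:,0],[1,99]))
for x in np.arange(.4,.66,.04):
    B=A[(A[:,2]>.03)&(A[:,2]<.35)&(abs(A[:,0]-x)<.02)&(A[:,1]>.47)]; print(round(x,2),np.percentile(B[:,1],.5) if len(B) else None)
E
```

```text
0.03 1690 ymin 0.5177761002979203 x [0.361 0.658]
0.06 4046 ymin 0.5200426340401089 x [0.362 0.652]
0.1 5167 ymin 0.5579076044129219 x [0.408 0.649]
0.14 6650 ymin 0.548812559049563 x [0.417 0.664]
0.18 28153 ymin 0.5501837269882418 x [0.421 0.625]
0.4 0.55877817488848
0.44 0.5454015401116536
0.48 0.5454028645865729
0.52 0.5482064638535262
0.56 0.5509205495926657
0.6 0.5534999902329925
0.64 0.5562083678647831
```

Call:
{"method": "servo_tool", "body": {
  "dr": [
    [0,0,0],
    [0,0,0],
    [0,0,0],
    [0,0,0],
    [0,0,0],
    [0,0,0],
    [0,0,0],
    [0,0,0]
  ],
  "offset": [
    [0,0,0.01],
    [0,0,0.02],
    [0,0,0.03],
    [0,0,0.03],
    [0,0,0.03],
    [0,0,0.03],
    [0.01,-0.005,0.02],
    [0.02,-0.01,0.01]
  ],
  "jaw": [0,0,0,0,0,0,0,0],
  "squeeze": 90
}}

```text
time_s: 4.15
eef_pos: [0.4803, 0.38, 0.2819]
orientation: [[-0.268, 0.963, 0.001], [0.963, 0.268, 0.001], [0.001, 0.001, -1.0]]
contact_force: [0.1, -0.6, -4.4]
grip_width: 0.0083
```

Call:
{"method": "servo_tool", "body": {
  "dr": [
    [0,0,0],
    [0,0,0],
    [0,0,0],
    [0,0,0],
    [0,0,0],
    [0,0,0],
    [0,0,0],
    [0,0,0]
  ],
  "offset": [
    [0.025,-0.015,0],
    [0.025,-0.02,0],
    [0.025,-0.025,0],
    [0.02,-0.03,0],
    [0.015,-0.03,0],
    [0.005,-0.03,0],
    [0.005,-0.03,0],
    [0,-0.03,0]
  ],
  "jaw": [0,0,0,0,0,0,0,0]
}}

```text
time_s: 4.95
eef_pos: [0.6005, 0.1676, 0.2781]
orientation: [[-0.266, 0.964, -0.003], [0.964, 0.266, -0.001], [0.0, -0.003, -1.0]]
contact_force: [0.6, 0.0, -3.4]
grip_width: 0.0087
```

```bash
python3 - <<'E'
from h import *
np.set_printoptions(precision=4,suppress=True)
o=get_obs(); print(o['eef_pos'],o['contact_force'],o['qpos'],o['grip_width'])
grab('side','s2')
E
```

```text
[0.6005 0.1676 0.2781] [ 0.5529  0.0136 -3.4082] [10.8881 10.43   77.1484 -0.0037 92.5808 -4.5354] 0.008717653942096578
```

View pics/s2.png

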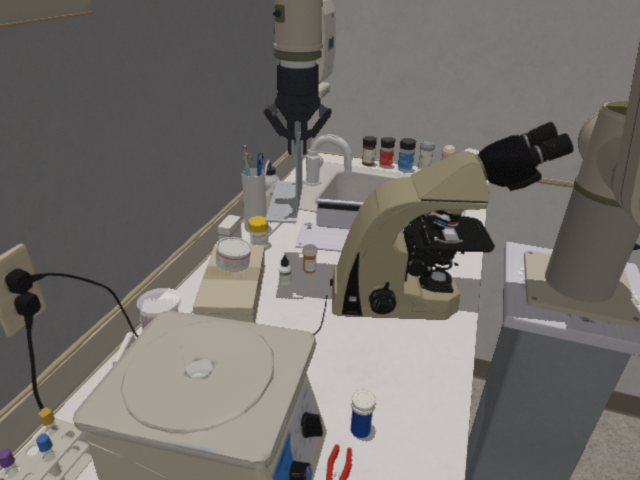

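Call:
{"method": "servo_tool", "body": {
  "dr": [
    [0,0,4],
    [0,0,7],
    [0,0,8],
    [0,0,8],
    [0,0,8],
    [0,0,8],
    [0,0,8],
    [0,0,8]
  ],
  "offset": [
    [0,-0.03,0],
    [0,-0.03,0],
    [0,-0.025,0],
    [0,-0.02,0],
    [0,-0.02,0],
    [0,-0.02,0],
    [-0.005,-0.016,0],
    [-0.01,-0.005,0]
  ],
  "jaw": [0,0,0,0,0,0,0,0]
}}

```text
time_s: 5.8
eef_pos: [0.5852, 0.0016, 0.2783]
orientation: [[-0.964, 0.264, -0.002], [0.264, 0.964, -0.0], [0.002, -0.001, -1.0]]
contact_force: [-0.5, -0.2, -4.2]
grip_width: 0.0084
```

Call:
{"method": "servo_tool", "body": {
  "dr": [
    [0,0,8],
    [0,0,8],
    [0,0,6],
    [0,0,4],
    [0,0,0],
    [0,0,0],
    [0,0,0],
    [0,0,0]
  ],
  "offset": [
    [-0.01,0,-0.02],
    [-0.01,0,-0.02],
    [-0.007,0,-0.02],
    [0,0,-0.02],
    [0,0,-0.01],
    [0,0,0],
    [0,0,0],
    [0,0,0]
  ],
  "jaw": [0,0,0,0,0,0,0,0]
}}

```text
time_s: 6.6
eef_pos: [0.5598, 0.0031, 0.1907]
orientation: [[-0.984, -0.18, 0.002], [-0.18, 0.984, -0.0], [-0.002, -0.001, -1.0]]
contact_force: [1.7, 0.2, -4.4]
grip_width: 0.0086
```

```bash
python3 - <<'E'
from h import *
np.set_printoptions(precision=4,suppress=True)
o=get_obs(); print(o['eef_pos'],o['orientation'],o['contact_force'],o['qpos'],o['grip_width'])
p,d=grab('wrist','w3')
p2,d2=grab('top','t3')
a=cv2.resize(p2[170:290,350:470],None,fx=4,fy=4,interpolation=cv2.INTER_CUBIC)
cv2.imwrite('pics/t3c.png',a[:,:,::-1])
E
```

```text
[0.5598 0.0031 0.1907] [[-0.9836 -0.1803  0.002 ]
 [-0.1803  0.9836 -0.0002]
 [-0.0019 -0.0005 -1.    ]] [ 1.6731  0.1797 -4.4364] [  -4.9248    2.428    94.8622   -0.0016   82.5975 -105.3094] 0.008613991929049138
```

View pics/w3.png

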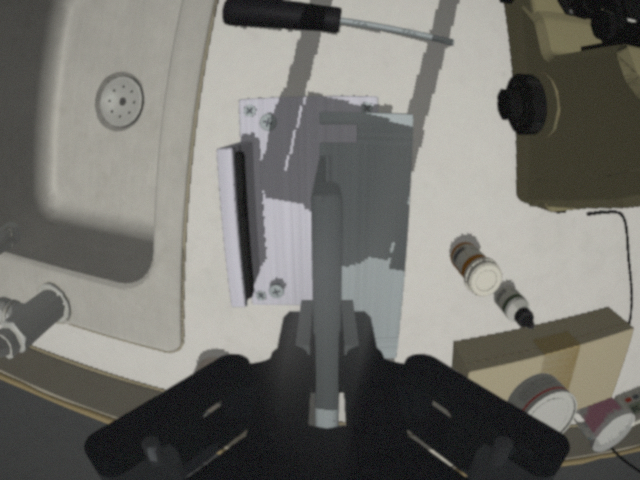

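```bash
python3 - <<'E'
from h import *
p=np.load('pics/w3.npz')['p']
a=cv2.resize(p[90:160,230:420,::-1],None,fx=4,fy=4,interpolation=cv2.INTER_CUBIC)
b=cv2.resize(p[240:310,230:420,::-1],None,fx=4,fy=4,interpolation=cv2.INTER_CUBIC)
c=np.vstack([a,b]); c=np.clip(c.astype(float)*1.6,0,255).astype(np.uint8); cv2.imwrite('pics/w3c.png',c)
E
```

```text
(no output)
```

View pics/w3c.png

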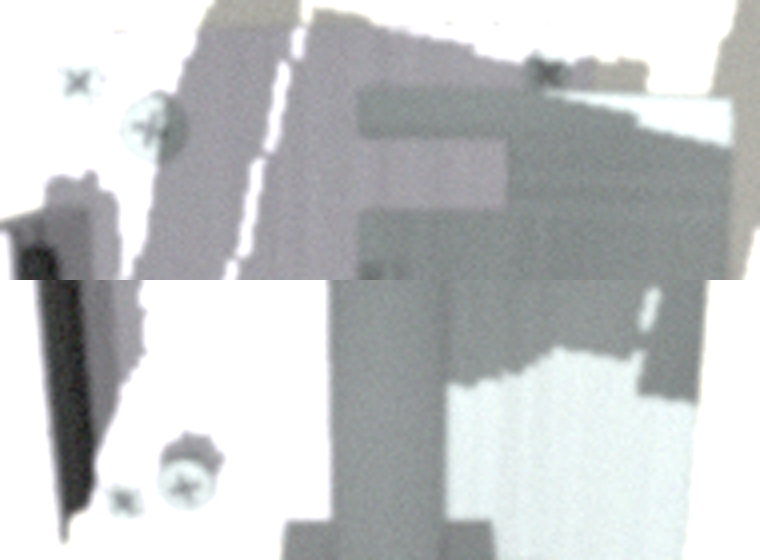

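```bash
cat >> h.py <<'E'
def wray(tag,u,v,h):
    z=np.load(f'pics/{tag}.npz'); c=camera_params('wrist'); f=240/np.tan(np.radians(c['vertical_fov'])/2)
    x,y=u-c['cx'],v-c['cy']; r=np.hypot(x,y); t=r/f
    ray=np.array([x/r*np.sin(t),y/r*np.sin(t),np.cos(t)]); T=np.array(c['tool_from_camera'])
    R=z['R']; o=R@T[:3,3]+z['pos']; w=R@(T[:3,:3]@ray); return o+w*(h-o[2])/w[2]
E
python3 - <<'E'
from h import *
np.set_printoptions(precision=4,suppress=True)
Z=np.load('pics/w3.npz');gz=Z['pos'][2]-.0998
C=lambda x,y,h,v0=90:wray('w3',230+x/4-.4,v0+y/4-.4,h)
sa=C(154,127,.0195); sb=C(187,204,.0195,240); e=sb-sa
print('screws',sa,sb,np.hypot(*e[:2]),np.degrees(np.arctan2(e[1],e[0])))
ht=gz+.005; G={}
for k,(x,y) in dict(front=(358,88),back=(733,95),slot_end=(506,174),slot_open=(358,174),s1=(440,138),s2=(440,210)).items():
    G[k]=C(x,y,ht); 
    th=np.arctan2(Z['R'][0,0]*-0+Z['R'][1,1],Z['R'][0,1]); gy=Z['R'][:2,1]; gx=np.array([gy[1],-gy[0]])
    dlt=G[k][:2]-Z['pos'][:2]; print(k,G[k],'guard frame x',dlt@gx,'y',dlt@gy+.005)
gy=Z['R'][:2,1]; print('jaw yaw',np.degrees(np.arctan2(gy[1],gy[0])))
d=G['back']-G['front']; print('foot edge yaw',np.degrees(np.arctan2(d[1],d[0])))
m=np.array([wray('w3',u,v,.006) for u,v in((240,99),(378,97))]); dd=m[1]-m[0]; print('plate short edge yaw',np.degrees(np.arctan2(dd[1],dd[0])))
E
```

```text
screws [ 0.488  -0.0606  0.0195] [ 0.6407 -0.0314  0.0195] 0.1554845349163323 10.830911112424618
front [ 0.474  -0.0183  0.0959] guard frame x -0.08822602816898936 y -0.0005827193966654182
back [0.463  0.0403 0.0959] guard frame x -0.08855523122437892 y 0.05899653273887755
slot_end [0.4832 0.0071 0.0959] guard frame x -0.07462022997049704 y 0.022715267512305033
slot_open [ 0.4875 -0.0158  0.0959] guard frame x -0.07449290428754461 y -0.0006205179269770751
s1 [ 0.4795 -0.0042  0.0959] guard frame x -0.08025977200219724 y 0.012267723480996265
s2 [ 0.4909 -0.002   0.0959] guard frame x -0.06874280040844953 y 0.012319034907494135
jaw yaw 100.38476514169268
foot edge yaw 100.70134772787091
plate short edge yaw 100.50244763209676
```

Call:
{"method": "servo_tool", "body": {
  "dr": [
    [0,0,0.4],
    [0,0,0],
    [0,0,0],
    [0,0,0],
    [0,0,0],
    [0,0,0],
    [0,0,0],
    [0,0,0]
  ],
  "offset": [
    [-0.0025,-0.008,0],
    [-0.0027,-0.0083,-0.01],
    [0,0,-0.02],
    [0,0,-0.02],
    [0,0,-0.015],
    [0,0,-0.01],
    [0,0,0],
    [0,0,0]
  ],
  "jaw": [0,0,0,0,0,0,0,0]
}}

```text
time_s: 7.5
eef_pos: [0.554, -0.0133, 0.1146]
orientation: [[-0.982, -0.188, 0.0], [-0.188, 0.982, -0.0], [-0.0, -0.0, -1.0]]
contact_force: [0.1, 0.4, -4.2]
grip_width: 0.0085
```

```bash
python3 - <<'E'
from h import *
np.set_printoptions(precision=4,suppress=True)
o=get_obs(); print(o['eef_pos'],o['orientation'],o['contact_force'],o['grip_width'])
p,d=grab('wrist','w4')
# plan: predicted px region
a=cv2.resize(p[60:190,220:420,::-1],None,fx=4,fy=4,interpolation=cv2.INTER_CUBIC)
cv2.imwrite('pics/w4c.png',np.clip(a.astype(float)*1.5,0,255).astype(np.uint8))
E
```

```text
[ 0.554  -0.0133  0.1146] [[-0.9822 -0.188   0.0003]
 [-0.188   0.9822 -0.0001]
 [-0.0003 -0.0001 -1.    ]] [ 0.1386  0.4375 -4.189 ] 0.008457142681562108
```

View pics/w4c.png

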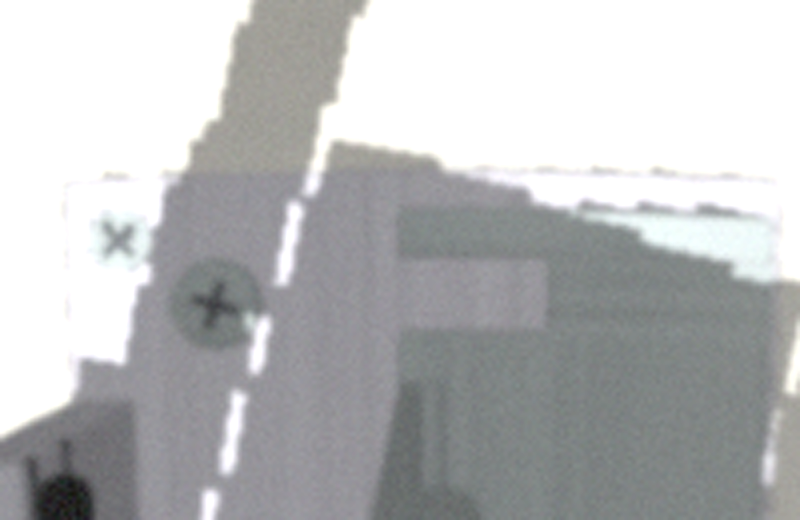

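```bash
python3 - <<'E'
from h import *
np.set_printoptions(precision=4,suppress=True)
Z=np.load('pics/w4.npz')
C=lambda x,y,h:wray('w4',220+x/4-.4,60+y/4-.4,h)
gy=Z['R'][:2,1]; gx=np.array([gy[1],-gy[0]])
for k,(x,y,h) in dict(screw=(217,304,.0195),slotmid=(470,293.5,.0198),s1=(470,258,.0198),s2=(470,329,.0198),open=(397,293.5,.0198),end=(547,293.5,.0198),corner=(397,207,.0198),back=(775,213,.0198),plateL=(66,180,.006),plateR=(780,178,.006)).items():
    P=C(x,y,h)[:2]; d=P-Z['pos'][:2]; print(k,P,'gx',d@gx,'gy',d@gy)
E
```

```text
screw [ 0.4883 -0.0609] gx -0.07348869110577039 gy -0.034387991492832636
slotmid [ 0.4795 -0.0217] gx -0.07472789880730672 gy 0.005753115460944597
s1 [ 0.4739 -0.0227] gx -0.08040388035833985 gy 0.005734636769594027
s2 [ 0.4851 -0.0206] gx -0.06904138506854056 gy 0.00577415888931427
open [ 0.4817 -0.033 ] gx -0.07472391318171245 gy -0.005748453824435093
end [ 0.4771 -0.0097] gx -0.07485282354718886 gy 0.017919165964828072
corner [ 0.4681 -0.0355] gx -0.08854682899648847 gy -0.0057098428647890465
back [0.4563 0.0234] gx -0.08905871461262692 gy 0.054399858306785905
plateL [ 0.4721 -0.0919] gx -0.09523011239312769 gy -0.06180424960408191
plateR [0.4493 0.0261] gx -0.09543065169162873 gy 0.058360448574261294
```

Call:
{"method": "servo_tool", "body": {
  "dr": [
    [0,0,0],
    [0,0,0],
    [0,0,0],
    [0,0,0],
    [0,0,0],
    [0,0,0],
    [0,0,0],
    [0,0,0]
  ],
  "offset": [
    [0.0012,0.0002,-0.002],
    [0,0,-0.002],
    [0,0,-0.002],
    [0,0,-0.001],
    [0,0,-0.0005],
    [0,0,-0.0005],
    [0,0,0],
    [0,0,0]
  ],
  "jaw": [0,0,0,0,0,0,0,0]
}}

```text
time_s: 8.35
eef_pos: [0.555, -0.0129, 0.1064]
orientation: [[-0.982, -0.188, 0.0], [-0.188, 0.982, -0.0], [-0.0, -0.0, -1.0]]
contact_force: [-0.0, 0.9, -4.4]
grip_width: 0.0086
```

Call:
{"method": "servo_tool", "body": {
  "dr": [
    [0,0,0],
    [0,0,0],
    [0,0,0],
    [0,0,0],
    [0,0,0],
    [0,0,0],
    [0,0,0],
    [0,0,0]
  ],
  "offset": [
    [0,0,-0.0003],
    [0,0,-0.0003],
    [0,0,-0.0003],
    [0,0,0],
    [0,0,0],
    [0,0,0],
    [0,0,0],
    [0,0,0]
  ],
  "jaw": [0,0,0,0,0,0,0,0]
}}

```text
time_s: 9.15
eef_pos: [0.5551, -0.013, 0.1058]
orientation: [[-0.982, -0.188, 0.0], [-0.188, 0.982, -0.0], [-0.0, -0.0, -1.0]]
contact_force: [-4.9, -0.3, 5.4]
grip_width: 0.0087
```

Call:
{"method": "servo_tool", "body": {
  "dr": [
    [0,0,0],
    [0,0,0],
    [0,0,0],
    [0,0,0],
    [0,0,0],
    [0,0,0],
    [0,0,0],
    [0,0,0]
  ],
  "offset": [
    [0,0,0.0002],
    [0,0,0],
    [0,0,0],
    [0,0,0],
    [0,0,0],
    [0,0,0],
    [0,0,0],
    [0,0,0]
  ],
  "jaw": [0,0,0,0,0,0,0,0]
}}

```text
time_s: 9.95
eef_pos: [0.5551, -0.013, 0.1058]
orientation: [[-0.982, -0.188, 0.0], [-0.188, 0.982, -0.0], [-0.0, -0.0, -1.0]]
contact_force: [-4.8, -0.3, 6.0]
grip_width: 0.0084
```

```bash
python3 - <<'E'
from h import *
np.set_printoptions(precision=4,suppress=True)
o=get_obs(); print(o['eef_pos'],o['contact_force'],o['moment'])
E
```

```text
[ 0.5551 -0.013   0.1058] [-4.81   -0.2575  5.9897] [-0.0296  0.7005  0.0305]
```

Call:
{"method": "servo_tool", "body": {
  "dr": [
    [0,0,0],
    [0,0,0],
    [0,0,0],
    [0,0,0],
    [0,0,0],
    [0,0,0],
    [0,0,0],
    [0,0,0]
  ],
  "offset": [
    [0,0,0.0003],
    [0.00056,-0.00295,0],
    [0.00056,-0.00295,0],
    [0.00056,-0.00295,0],
    [0.00056,-0.00295,0],
    [0.00056,-0.00295,0],
    [0.00056,-0.00295,0],
    [0,0,0]
  ],
  "jaw": [0,0,0,0,0,0,0,0]
}}

```text
time_s: 10.75
eef_pos: [0.5585, -0.0315, 0.1059]
orientation: [[-0.982, -0.188, 0.0], [-0.188, 0.982, -0.001], [-0.0, -0.001, -1.0]]
contact_force: [-0.3, 1.2, 0.2]
grip_width: 0.0085
```

```bash
python3 - <<'E'
from h import *
np.set_printoptions(precision=4,suppress=True)
o=get_obs(); print(o['eef_pos'],o['contact_force'],o['moment'])
p,d=grab('wrist','w5')
a=cv2.resize(p[40:190,200:400,::-1],None,fx=4,fy=4,interpolation=cv2.INTER_CUBIC)
cv2.imwrite('pics/w5c.png',np.clip(a.astype(float)*1.5,0,255).astype(np.uint8))
E
```

```text
[ 0.5585 -0.0315  0.1059] [-0.2696  1.196   0.182 ] [0.2859 0.0069 0.0259]
```

View pics/w5c.png

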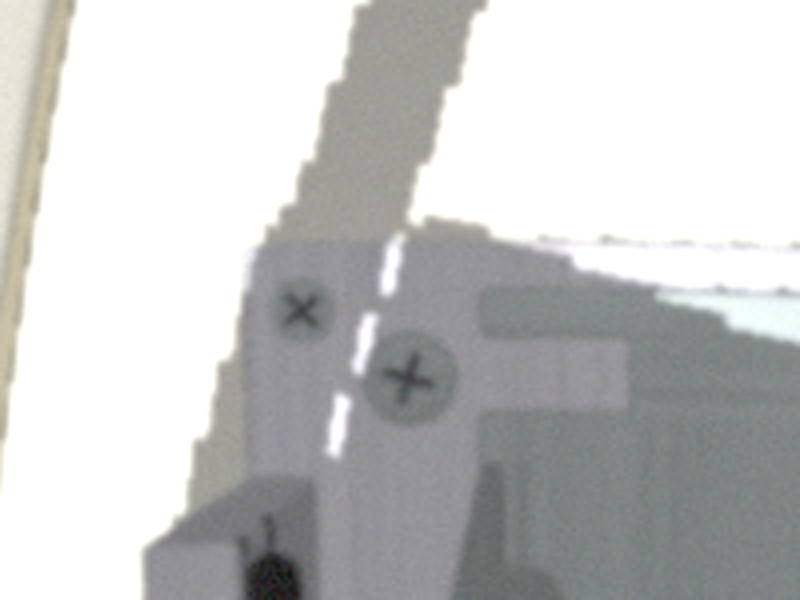

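Call:
{"method": "servo_tool", "body": {
  "dr": [
    [0,0,0],
    [0,0,0],
    [0,0,0],
    [0,0,0],
    [0,0,0],
    [0,0,0],
    [0,0,0],
    [0,0,0]
  ],
  "offset": [
    [0.00047,-0.00245,0],
    [0.00047,-0.00245,0],
    [0.00047,-0.00245,0],
    [0.00047,-0.00245,0],
    [0.00047,-0.00245,0],
    [0.00047,-0.00245,0],
    [0,0,0],
    [0,0,0]
  ],
  "jaw": [0,0,0,0,0,0,0,0]
}}

```text
time_s: 11.6
eef_pos: [0.5612, -0.0457, 0.1059]
orientation: [[-0.982, -0.188, 0.0], [-0.188, 0.982, -0.001], [0.0, -0.001, -1.0]]
contact_force: [-0.7, 1.5, 1.1]
grip_width: 0.0087
```

```bash
python3 - <<'E'
from h import *
np.set_printoptions(precision=4,suppress=True)
o=get_obs(); print(o['eef_pos'],o['contact_force'],o['moment'])
E
```

```text
[ 0.5612 -0.0457  0.1059] [-0.6942  1.4854  1.1466] [ 0.3049  0.0946 -0.0329]
```

Call:
{"method": "servo_tool", "body": {
  "dr": [
    [0,0,0],
    [0,0,0],
    [0,0,0],
    [0,0,0],
    [0,0,0],
    [0,0,0],
    [0,0,0],
    [0,0,0]
  ],
  "offset": [
    [0.00011,-0.00059,0],
    [0.00011,-0.00059,0],
    [0.00011,-0.00059,0],
    [0.00011,-0.00059,0],
    [0.00011,-0.00059,0],
    [0.00011,-0.00059,0],
    [0.00011,-0.00059,0],
    [0.00011,-0.00059,0]
  ],
  "jaw": [0,0,0,0,0,0,0,0]
}}

```text
time_s: 12.4
eef_pos: [0.562, -0.0501, 0.1059]
orientation: [[-0.982, -0.188, -0.0], [-0.188, 0.982, -0.0], [0.0, -0.0, -1.0]]
contact_force: [-0.9, 3.9, 1.3]
grip_width: 0.0084
```

Call:
{"method": "servo_tool", "body": {
  "dr": [
    [0,0,0],
    [0,0,0],
    [0,0,0],
    [0,0,0],
    [0,0,0],
    [0,0,0],
    [0,0,0],
    [0,0,0]
  ],
  "offset": [
    [6e-05,-0.0003,0],
    [6e-05,-0.0003,0],
    [6e-05,-0.0003,0],
    [6e-05,-0.0003,0],
    [6e-05,-0.0003,0],
    [0,0,0],
    [0,0,0],
    [0,0,0]
  ],
  "jaw": [0,0,0,0,0,0,0,0]
}}

```text
time_s: 13.2
eef_pos: [0.5623, -0.0516, 0.1059]
orientation: [[-0.982, -0.188, -0.0], [-0.188, 0.982, -0.0], [0.0, -0.0, -1.0]]
contact_force: [-0.5, 3.8, 1.4]
grip_width: 0.0086
```

```bash
python3 - <<'E'
from h import *
np.set_printoptions(precision=4,suppress=True)
o=get_obs(); print(o['eef_pos'],o['contact_force'],o['moment'])
E
```

```text
[ 0.5623 -0.0516  0.1059] [-0.5171  3.7834  1.3602] [0.8173 0.1627 0.0018]
```

Call:
{"method": "servo_tool", "body": {
  "dr": [
    [0,0,0],
    [0,0,0],
    [0,0,0],
    [0,0,0],
    [0,0,0],
    [0,0,0],
    [0,0,0],
    [0,0,0]
  ],
  "offset": [
    [6e-05,-0.0003,0],
    [6e-05,-0.0003,0],
    [6e-05,-0.0003,0],
    [0,0,0],
    [0,0,0],
    [0,0,0],
    [0,0,0],
    [0,0,0]
  ],
  "jaw": [0,0,0,0,0,0,0,0]
}}

```text
time_s: 14.0
eef_pos: [0.5625, -0.0525, 0.1059]
orientation: [[-0.982, -0.188, 0.0], [-0.188, 0.982, -0.0], [-0.0, -0.0, -1.0]]
contact_force: [-0.4, 2.8, -0.1]
grip_width: 0.0084
```

```bash
python3 - <<'E'
from h import *
np.set_printoptions(precision=4,suppress=True)
o=get_obs(); print(o['eef_pos'],o['contact_force'],o['moment'])
E
```

```text
[ 0.5625 -0.0525  0.1059] [-0.3501  2.8445 -0.1003] [0.7625 0.1598 0.0966]
```

Call:
{"method": "servo_tool", "body": {
  "dr": [
    [0,0,0],
    [0,0,0],
    [0,0,0],
    [0,0,0],
    [0,0,0],
    [0,0,0],
    [0,0,0],
    [0,0,0]
  ],
  "offset": [
    [6e-05,-0.0003,0],
    [6e-05,-0.0003,0],
    [6e-05,-0.0003,0],
    [6e-05,-0.0003,0],
    [0,0,0],
    [0,0,0],
    [0,0,0],
    [0,0,0]
  ],
  "jaw": [0,0,0,0,0,0,0,0]
}}

```text
time_s: 14.8
eef_pos: [0.5627, -0.0534, 0.1059]
orientation: [[-0.982, -0.188, -0.0], [-0.188, 0.982, 0.0], [0.0, 0.0, -1.0]]
contact_force: [-1.2, 4.8, 2.2]
grip_width: 0.0085
```

```bash
python3 - <<'E'
from h import *
np.set_printoptions(precision=4,suppress=True)
o=get_obs(); print(o['eef_pos'],o['contact_force'],o['moment'])
p,d=grab('wrist','w6')
a=cv2.resize(p[40:300,180:420,::-1],None,fx=2.3,fy=2.3,interpolation=cv2.INTER_CUBIC)
cv2.imwrite('pics/w6c.png',np.clip(a.astype(float)*1.5,0,255).astype(np.uint8))
E
```

```text
[ 0.5627 -0.0534  0.1059] [-1.2029  4.81    2.153 ] [1.1558 0.2386 0.0162]
```

View pics/w6c.png

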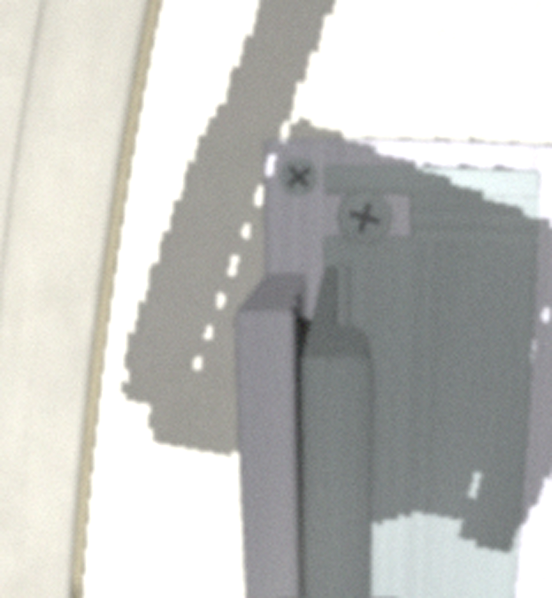

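Call:
{"method": "servo_tool", "body": {
  "dr": [
    [0,0,0],
    [0,0,0],
    [0,0,0],
    [0,0,0],
    [0,0,0],
    [0,0,0],
    [0,0,0],
    [0,0,0]
  ],
  "offset": [
    [6e-05,-0.0003,0],
    [6e-05,-0.0003,0],
    [6e-05,-0.0003,0],
    [0,0,0],
    [0,0,0],
    [0,0,0],
    [0,0,0],
    [0,0,0]
  ],
  "jaw": [0,0,0,0,0,0,0,0]
}}

```text
time_s: 15.65
eef_pos: [0.5627, -0.0539, 0.1059]
orientation: [[-0.982, -0.188, -0.0], [-0.188, 0.982, 0.001], [0.0, 0.001, -1.0]]
contact_force: [-1.9, 6.7, 1.8]
grip_width: 0.0089
```

```bash
cat > r.py <<'E'
from h import *
np.set_printoptions(precision=4,suppress=True)
L=[]
for i in range(3):
    o=get_obs(); L.append(np.r_[o['eef_pos'],o['contact_force'],o['moment']]); capture('side')
print(np.mean(L,0),'push',np.mean(L,0)[3:6]@[-.1874,.9823,0],[round(l[4],2) for l in L],o['orientation'][:,2])
E
python3 r.py
```

```text
[ 0.5628 -0.0539  0.1059 -2.0033  6.8122  1.8804  1.5373  0.3584  0.0409] push 7.06705508895572 [np.float64(6.69), np.float64(6.87), np.float64(6.87)] [-0.0004  0.001  -1.    ]
```

Call:
{"method": "servo_tool", "body": {
  "dr": [
    [0,0,0],
    [0,0,0],
    [0,0,0],
    [0,0,0],
    [0,0,0],
    [0,0,0],
    [0,0,0],
    [0,0,0]
  ],
  "offset": [
    [6e-05,-0.0003,0],
    [6e-05,-0.0003,0],
    [6e-05,-0.0003,0],
    [0,0,0],
    [0,0,0],
    [0,0,0],
    [0,0,0],
    [0,0,0]
  ],
  "jaw": [0,0,0,0,0,0,0,0]
}}

```text
time_s: 16.6
eef_pos: [0.5628, -0.0544, 0.1059]
orientation: [[-0.982, -0.188, -0.001], [-0.188, 0.982, 0.002], [0.0, 0.002, -1.0]]
contact_force: [-1.7, 9.1, 3.6]
grip_width: 0.0088
```

```bash
python3 r.py
```

```text
[ 0.5629 -0.0544  0.1059 -2.4825  8.5732  3.134   1.817   0.4255  0.0264] push 8.886645142733213 [np.float64(9.08), np.float64(8.52), np.float64(8.12)] [-0.0006  0.0016 -1.    ]
```

Call:
{"method": "servo_tool", "body": {
  "dr": [
    [0,0,0],
    [0,0,0],
    [0,0,0],
    [0,0,0],
    [0,0,0],
    [0,0,0],
    [0,0,0],
    [0,0,0]
  ],
  "offset": [
    [6e-05,-0.0003,0],
    [6e-05,-0.0003,0],
    [4e-05,-0.0002,0],
    [0,0,0],
    [0,0,0],
    [0,0,0],
    [0,0,0],
    [0,0,0]
  ],
  "jaw": [0,0,0,0,0,0,0,0]
}}

```text
time_s: 17.55
eef_pos: [0.5629, -0.0549, 0.1059]
orientation: [[-0.982, -0.189, -0.001], [-0.189, 0.982, 0.002], [0.0, 0.002, -1.0]]
contact_force: [-3.1, 9.9, 3.0]
grip_width: 0.0086
```

```bash
python3 r.py; python3 - <<'E'
from h import *
np.set_printoptions(precision=4,suppress=True)
p,d=grab('wrist','w7'); p,d=grab('top','t7'); W=cloud('top',d)
# rim top vs fence top from top camera: yaw of both
m=(d>0)&(abs(W[...,0]-.565)<.09)&(abs(W[...,1]+.06)<.06)
for lo,hi,n in((.128,.145,'rim'),(.07,.09,'fence')):
    B=W[m&(W[...,2]>lo)&(W[...,2]<hi)]; 
    if len(B)>10: print(n,len(B),cv2.minAreaRect((B[:,:2]*1000).astype(np.float32)))
E
```

```text
[ 0.5629 -0.0549  0.1059 -2.5356  9.3357  3.1001  2.1254  0.4924  0.0366] push 9.645611065406944 [np.float64(9.93), np.float64(9.83), np.float64(8.26)] [-0.0007  0.0022 -1.    ]
rim 199 ((562.69580078125, -50.20252990722656), (126.89928436279297, 22.198627471923828), 13.784507751464844)
fence 108 ((563.1188354492188, -52.85005569458008), (126.01144409179688, 19.093955993652344), 19.30736541748047)
```

Call:
{"method": "servo_tool", "body": {
  "dr": [
    [-0.15,-0.03,0],
    [0,0,0],
    [0,0,0],
    [0,0,0],
    [0,0,0],
    [0,0,0],
    [0,0,0],
    [0,0,0]
  ],
  "offset": [
    [2e-05,-0.0001,0],
    [4e-05,-0.0002,0],
    [0,0,0],
    [0,0,0],
    [0,0,0],
    [0,0,0],
    [0,0,0],
    [0,0,0]
  ],
  "jaw": [0,0,0,0,0,0,0,0]
}}

```text
time_s: 18.6
eef_pos: [0.563, -0.055, 0.1059]
orientation: [[-0.982, -0.189, -0.0], [-0.189, 0.982, -0.0], [0.0, -0.0, -1.0]]
contact_force: [-2.8, 10.3, 3.6]
grip_width: 0.0089
```

```bash
python3 r.py; python3 - <<'E'
from h import *
np.set_printoptions(precision=4,suppress=True)
p,d=grab('wrist','w8'); Z=np.load('pics/w8.npz')
# fisheye depth -> world; compare foot height along guard y (flatness) 
c=camera_params('wrist'); f=240/np.tan(np.radians(c['vertical_fov'])/2)
v,u=np.mgrid[0:480,0:640]; x,y=u-c['cx'],v-c['cy']; r=np.hypot(x,y)+1e-9; t=r/f
P=np.stack([x/r*np.tan(t)*d,y/r*np.tan(t)*d,d],-1); T=np.array(c['tool_from_camera'])
Q=(P@T[:3,:3].T+T[:3,3])@Z['R'].T+Z['pos']
th=np.radians(10.8); mx=np.array([np.cos(th),np.sin(th)]); my=np.array([-mx[1],mx[0]])
o=np.array([.5643,-.046])+.032*my
X=(Q[...,:2]-o)@mx; Y=(Q[...,:2]-o)@my; H=Q[...,2]; ok=(d>0)
def med(n,x0,x1,y0,y1,h0=0,h1=.2):
    m=ok&(X>x0)&(X<x1)&(Y>y0)&(Y<y1)&(H>h0)&(H<h1); print(n,m.sum(),np.median(H[m]) if m.sum() else None)
for y0 in(-.035,-.025,-.015,-.005,.005): med(f'foot {y0}',-.06,-.02,y0,y0+.01,0,.04)
med('plate behind',-.06,0,.025,.055,0,.04); med('worktop',-.14,-.11,-.03,.03,-.02,.04)
E
```

```text
[ 0.563  -0.055   0.1059 -2.8772 10.1009  3.6316  2.3119  0.5682  0.0126] push 10.461261869817122 [np.float64(10.35), np.float64(9.43), np.float64(10.53)] [-0.0003 -0.0002 -1.    ]
foot -0.035 740 0.01122317504865264
foot -0.025 915 0.011356091828799653
foot -0.015 904 0.011544797845504245
foot -0.005 898 0.011587853377098091
foot 0.005 859 0.011725013932472744
plate behind 3382 0.0061161846577380274
worktop 3858 -2.868092158095359e-05
```

```bash
cat > flat.py <<'E'
from h import *
import sys
np.set_printoptions(precision=4,suppress=True)
tag=sys.argv[1]
if len(sys.argv)>2: grab('wrist',tag)
Z=np.load(f'pics/{tag}.npz'); d=Z['d']
c=camera_params('wrist'); f=240/np.tan(np.radians(c['vertical_fov'])/2)
v,u=np.mgrid[0:480,0:640]; x,y=u-c['cx'],v-c['cy']; r=np.hypot(x,y)+1e-9; t=r/f
P=np.stack([x/r*np.tan(t)*d,y/r*np.tan(t)*d,d],-1); T=np.array(c['tool_from_camera'])
Q=(P@T[:3,:3].T+T[:3,3])@Z['R'].T+Z['pos']
th=np.radians(10.8); mx=np.array([np.cos(th),np.sin(th)]); my=np.array([-mx[1],mx[0]])
o=np.array([.5643,-.046])+.032*my
X=(Q[...,:2]-o)@mx; Y=(Q[...,:2]-o)@my; H=Q[...,2]
def fit(n,x0,x1,y0,y1,h0,h1):
    m=(d>0)&(X>x0)&(X<x1)&(Y>y0)&(Y<y1)&(H>h0)&(H<h1)
    a=np.c_[X[m],Y[m],np.ones(m.sum())]; s=np.linalg.lstsq(a,H[m],rcond=None)[0]; print(n,m.sum(),'slopes deg x,y',np.degrees(s[:2]),'h mid',s@[(x0+x1)/2,(y0+y1)/2,1])
fit('worktop near',-.15,-.11,-.05,.05,-.01,.01)
fit('worktop +y',-.09,.05,.075,.13,-.01,.01)
fit('plate',-.09,.05,.022,.058,0,.011)
fit('foot',-.058,.03,-.034,.01,.007,.016)
E
python3 flat.py w8; echo; python3 flat.py w5
```

```text
worktop near 8445 slopes deg x,y [0.0521 0.0337] h mid -2.6718182304032192e-05
worktop +y 10567 slopes deg x,y [0.0408 0.0618] h mid 0.00013021352595497793
plate 9062 slopes deg x,y [0.0328 0.0675] h mid 0.006112455239851097
foot 7637 slopes deg x,y [0.0588 0.7706] h mid 0.011481698323120938

worktop near 8676 slopes deg x,y [0.0379 0.0475] h mid 7.887291832758955e-06
worktop +y 11671 slopes deg x,y [0.0565 0.0011] h mid 0.0001581200643116343
plate 6646 slopes deg x,y [ 0.0077 -9.4821] h mid 0.007838750201325243
foot 3630 slopes deg x,y [-0.2212  1.7291] h mid 0.010779453975967523
```

Call:
{"method": "servo_tool", "body": {
  "dr": [
    [-0.17,-0.03,0],
    [-0.17,-0.03,0],
    [-0.17,-0.03,0],
    [-0.17,-0.04,0],
    [0,0,0],
    [0,0,0],
    [0,0,0],
    [0,0,0]
  ],
  "offset": [
    [-2e-05,0.0001,0],
    [-2e-05,0.0001,0],
    [-2e-05,0.0001,0],
    [0,0,0],
    [0,0,0],
    [0,0,0],
    [0,0,0],
    [0,0,0]
  ],
  "jaw": [0,0,0,0,0,0,0,0]
}}

```text
time_s: 19.6
eef_pos: [0.5628, -0.0545, 0.1059]
orientation: [[-0.982, -0.189, 0.002], [-0.189, 0.982, -0.012], [0.0, -0.012, -1.0]]
contact_force: [-2.7, 10.6, 3.6]
grip_width: 0.0086
```

```bash
python3 r.py; python3 flat.py w9 1
```

```text
[ 0.5628 -0.0545  0.1059 -3.2574 10.659   3.5485  2.5803  0.6437  0.0068] push 11.080782363231782 [np.float64(10.55), np.float64(10.83), np.float64(10.59)] [ 0.0018 -0.0116 -0.9999]
worktop near 8481 slopes deg x,y [0.1276 0.0185] h mid 1.5519261797848562e-06
worktop +y 10675 slopes deg x,y [ 0.0338 -0.0054] h mid 0.0001409918998139906
plate 9134 slopes deg x,y [0.0221 0.0947] h mid 0.006126766704600528
foot 7737 slopes deg x,y [0.0521 0.2186] h mid 0.011199064793145076
```

```bash
python3 r.py; python3 -c "
from cell import *
print(close_job())"
```

```text
[ 0.5629 -0.0545  0.1059 -2.9055 10.9436  3.8324  2.5618  0.6365  0.0094] push 11.294404812546796 [np.float64(10.33), np.float64(11.36), np.float64(11.14)] [ 0.0018 -0.0116 -0.9999]
the job is handed in; nothing more can be done
None
```

I fitted the guard and handed the job in at about 20 s, with the arm still holding the guard against the seal. I gripped it by the rim and carried it side-on through the passage. I then set it on the plate clear of the screw heads, slid it so the ears ran under them, and eased it onto the seal at about 3 mm/s or slower.

Last checks:
- **Push:** it measured about 11 N at the wrist, wavering by about 0.5 N. I put 1–2 N of that down to friction on the plate, leaving roughly 9–9.5 N on the seal. The squeeze itself was not measured directly, but the arm's travel suggests about 2.7 mm.
- **Flatness:** the wrist depth picture showed the foot leaning 0.7° after the push. I corrected this, and it now lies within about 0.2° of the plate.
- **Squareness:** the twisting moment about the vertical is close to zero (about 0.01 N m), so the contact is balanced along the seal. I did not separately measure the guard's edge against the fence.
- **Screws:** the picture showed the near screw centred over its slot to within about 1 mm. The gripper hid the far ear, so I inferred its fit from the matching angle and spacing.
- **Camera disagreement:** the top and wrist cameras differed by about 2 mm on the screw positions, so I steered by the wrist camera alone, measuring guard and screws together.
- **Other items:** no force reading suggested I touched anything else, but I took no final picture to compare the worktop with how it was.

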